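Lock the gearbox collar on the repair stand

ROBOT

A 6-joint arm with a two-finger parallel gripper is mounted at the origin on the work surface. World frame = base frame: x ahead of the robot, y to its left, z up, the work surface at z = 0. Lengths are in m, angles in rad, forces in N, time in s.
With the tool pointing down it reaches from about 0.225 to 0.875 m from the base axis. Payload 3.4 kg.
Tool frame: the origin (TCP) lies at the very end of the fingers, on their centre line; the grasp point (between the pads) lies 19 mm behind it; z points along the fingers, x is the direction in which the jaws open and shut, and the axes are right-handed (so a half turn about z gives the same grasp; the last joint's range is limited). The gripper opens to 85 mm and grips with 20 to 120 N. Pads are 22 mm wide; open, the fingers measure 114 mm over their backs; the gripper's body (76 mm by 85 mm) begins 54 mm behind the grasp point. The pads swing forward as they close: fully open they stand 13 mm farther back than shut.
Start: joints at [-0.121, 0.276, 1.505, -0, 1.361, -0.121], TCP at [0.575, -0, 0.194] pointing down, gripper open.
Joint ranges: [-2.89, 2.89], [-0.75, 2.08], [0.22, 2.7], [-1.18, 4.32], [0.11, 2.71], [-2.7, 2.7]. Speed limits (rad/s): [2.57, 2.57, 3.14, 3.14, 3.14, 3.14].

INTERFACE

Orientations are given as a unit quaternion [w, x, y, z].
In Python, from rig import manip gives the robot as it stands.
- The arm moves only by the tool carry_out, never from a script. Its argument "series" is a list of rows, each a list of 2 entries, a list of its own where there are three numbers: the shift along the tool's x, y, z in mm, then the turn about the tool's z in degrees. A call has 1 to 10 rows; each row shifts and turns the pose as measured when the row begins, along the tool's axes as they then stand; what a row does not reach is not made up. A row lasts 1/12 s, in which the tool goes at most 41.7 mm and 7.16 degrees, less where a joint would pass 70% of its speed; a pose out of reach is approached as far as the arm can. A call is refused whole if a number of a shift passes 41.7 or a number of a turn 7.16, either way. A call with a gripper value outside its range is refused whole. "fingers" is the finger opening in mm, from 0 to 85.4, set as the call begins (left out, the last holds). The fingers move at their own pace and stop on an object; "squeeze" is the grip in N (left out, the last holds). Time passes only in rows, so rows that do not move let the fingers close. It gives the time, the measured TCP pose, the force and the opening at its end, in the units of the state.
- manip.get_state(): the state, without advancing time (a new reading comes with each control period).
- manip.get_image(name): name is "scene" or "side" or "wrist"; returns a dict with "frame" (480x640x3 uint8, blue, green, red), "K" (3x3 intrinsics, pixels), "rvec" (rotation vector, rad) and "tvec" (3), from world to camera coordinates, as OpenCV has them; the wrist camera has in their place "mount" (4x4, takes a point from camera to tool coordinates, whose origin is the TCP and whose axes are the tool frame's). Camera axes: x right, y down, z forward; pixel columns grow to the right and rows downward; lengths in m; the calibration is good to about 2 mm. A picture is of the moment at which its call begins: read the wrist's pose just before it. There is no depth.
- manip.sign_off(): hands the job in, once; it reports no verdict.
The state is a dict: "clock": time; "qpos": joint angles; "qd": joint speeds; "effort": joint torques, N m; "position": TCP position; "ee_rot": TCP orientation; "contact_force": force on the tool from outside, world axes, zero at the start; "moment": the same for the moment, N m; "width": finger opening in m.
Only numpy, scipy, OpenCV 4.12 (cv2) and the standard library are available. Lean on these libraries where they do the work, as an engineer would, in place of code of your own. Each camera call takes 0.05 s, during which the arm holds its last target. There are 200 camera calls.

TASK

The drill gearbox standing in the repair stand with the yellow lock collar is still unlocked. Turn the yellow collar by its lever, clockwise seen from above, until the lever lines up with the red locked mark on the stand's base plate (not past it), and let go. Leave the blue collar on the other stand as it is.

Things in the scene. Friction and masses are not known exactly. Their poses are not given: they have to be found in the camera images.
- yellow_collar (a joint): Angle (rad) of the yellow lock collar about its upright axis, growing clockwise seen from above: 0 = open stop, lever at the white mark; 1.2 = locked, lever in line with the red mark; 1.6 = far stop, past the mark. Starts between 0 and 0.3. Plain friction (about 3 N at the lever) holds it wherever it is left; no spring or click.
- yellow_lever (a point): Grip of the yellow collar's lever: an upright paddle 14 mm thick along its swing, 24 mm long outward from the axis, 59 mm tall, top 110 mm above the bench. The point is on its centre line, 20 mm below its top, 85 mm from the axis, and moves with it. An arm (51 to 65 mm above the bench) joins its foot to the yellow ring (108 mm across, top 67 mm up).
- yellow_axis (a point): Fixed point on the yellow collar's turning axis, 90 mm above the bench (level with yellow_lever), in the black drill chuck (42 mm across, top 115 mm up) amid the ring. The stand is fixed: grey base plate 244 mm across, 18 mm high; on its rim, just outside the lever, two bars 20 x 12 mm point at the axis: white (open) and, 1.2 rad clockwise, red (locked).
- blue_lever (a point): The same point on the lever of the other stand, which is alike but has a blue collar and lever and holds a grinder head with a square aluminium housing and a thin spindle. It belongs to another job and must stay where it is.
Mind the look-alikes: they are no part of the job. Leave any turquoise look-alike of the part that bears yellow_collar alone.

How it is judged:
At the end, for the whole second after the job is handed in: The yellow collar stands at its red locked mark, within 0.2 rad (11 degrees) either side (joint between 1.0 and 1.4), at rest; the blue lever is within 15 mm of where it started (value of joint yellow_collar between 1 and 1.4 rad and velocity of joint yellow_collar between -0.05 and 0.05 rad/s and distance of blue_lever from where it was at the start of the episode below 0.015 m); the robot touches nothing.
It fails at once if the blue lever is moved by more than 15 mm (distance of blue_lever from where it was at the start of the episode above 0.015 m).
It also fails if it takes over 35 s, if anything falls off the work surface, if the arm or the gripper's body presses on something with over 40 N, if the wrist force passes 120 N, or if a joint passes its speed limit or range.

## Working session

There is one attempt and no reset: what is moved stays moved. The work goes in short steps, Python scripts to look and compute and a tool call to move; the robot and the scene stay as the last step left them, time stands still between calls to the robot, and variables do not carry over. Pictures are saved under pics/ and viewed, about 8 in all and at most 12, crops included, and the job is handed in when it is done.

Besides the shell and the picture viewer there is one more tool, called after ">>>" as name([rows], argument=value, ...), one row to a line, values as JSON. carry_out: Moves the arm, as the interface text tells. Its arguments: {"type":"object","properties":{"series":{"type":"array","items":{"type":"array"}},"fingers":{"type":"number"},"squeeze":{"type":"number"}},"required":["series"]}

```bash
mkdir -p pics; cat > h.py <<'E'
import numpy as np, cv2
from rig import manip
def ray(im,uv):
    R=cv2.Rodrigues(np.array(im["rvec"],float))[0]; t=np.array(im["tvec"],float).ravel()
    d=R.T@np.linalg.inv(np.array(im["K"]))@np.array([uv[0],uv[1],1.]); return -R.T@t,d
def onz(im,uv,z):
    o,d=ray(im,uv); return o+d*(z-o[2])/d[2]
E
python3 - <<'E'
from h import *
a=manip.get_image("scene");b=manip.get_image("side")
for n,i in(("scene",a),("side",b)):
    cv2.imwrite(f"pics/{n}0.png",i["frame"]); print(n,ray(i,(320,240)))
print(manip.get_state())
E
```

```text
scene (array([ 0.85308063, -0.66547076,  0.65514773]), array([-0.4786325 ,  0.63506295, -0.60654961]))
side (array([0.02626717, 0.93836193, 0.8008449 ]), array([ 0.30230687, -0.74700791, -0.59293862]))
{'clock': 0.1, 'qpos': array([-1.20968958e-01,  2.76511443e-01,  1.50598779e+00, -5.46716220e-06,
        1.36072699e+00, -1.20975583e-01]), 'qd': array([ 0.00069521,  0.0005132 , -0.00263642, -0.00094449, -0.00048194,
        0.0010159 ]), 'effort': array([ 1.55745878e-03, -4.17697620e+01, -2.46405226e+01, -1.74112388e-04,
        5.80947395e-03,  2.85749664e-07]), 'position': array([5.74466236e-01, 7.51795375e-05, 1.92845330e-01]), 'ee_rot': array([-9.59138079e-05,  9.99999666e-01,  3.88505114e-06, -8.11136512e-04]), 'contact_force': array([-0.76772406, -0.34012453, -0.88936467]), 'moment': array([ 0.05506984,  0.03969532, -0.00390434]), 'width': 0.08539960006506066}
```

View pics/scene0.png

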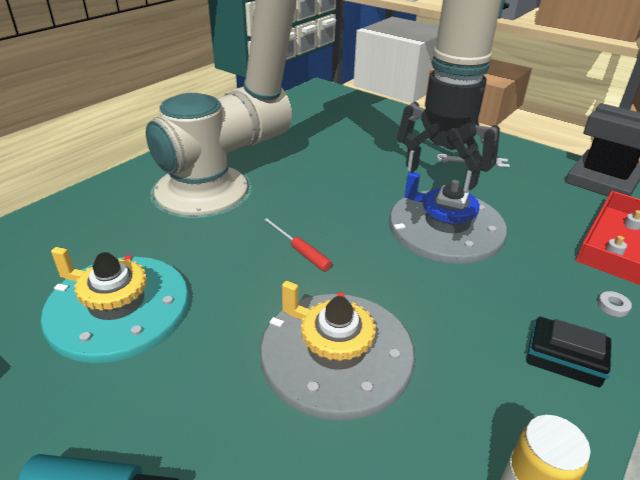

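View pics/side0.png

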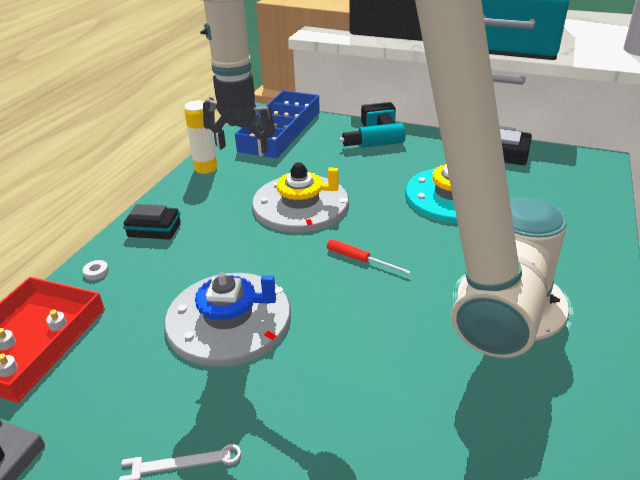

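The target is the grey-plate stand with the yellow collar: lever top near (291,286) in scene and (333,170) in side. The turquoise-plate stand is the decoy, and the blue stand is under the gripper.

```bash
python3 - <<'E'
from h import *
a=manip.get_image("scene");b=manip.get_image("side")
def tri(p,q):
    o1,d1=ray(a,p);o2,d2=ray(b,q)
    s=np.linalg.lstsq(np.c_[d1,-d2],o2-o1,rcond=None)[0]; x,y=o1+d1*s[0],o2+d2*s[1]
    return (x+y)/2,np.linalg.norm(x-y)
print("lever top",tri((291,286),(333,170)),onz(a,(291,286),.11),onz(b,(333,170),.11))
print("chuck",tri((341,299),(299,166)),onz(a,(341,299),.115),onz(b,(299,166),.115))
print("white",onz(a,(277,323),.02),"red",onz(b,(309,222),.02))
print("bluechuck/lever",onz(b,(224,280),.115),onz(b,(268,280),.11))
# plate ellipse, scene
for im,c in((a,(337,352)),(b,(300,203))):
    h=cv2.cvtColor(im["frame"],cv2.COLOR_BGR2HSV)
    m=((h[...,1]<60)&(h[...,2]>70)&(h[...,2]<200)).astype(np.uint8)
    n,l,s,cc=cv2.connectedComponentsWithStats(m)
    k=[i for i in range(1,n) if s[i,4]>1500]
    for i in k:
        if abs(cc[i][0]-c[0])<40 and abs(cc[i][1]-c[1])<40: 
            P=np.argwhere(l==i)[:,::-1]; hull=cv2.convexHull(P.astype(np.int32))
            W=np.array([onz(im,p[0],.018)[:2] for p in hull],np.float32)
            print(s[i],cv2.minEnclosingCircle(W),W.min(0),W.max(0))
E
```

```text
lever top (array([ 0.45412399, -0.21102437,  0.10551874]), np.float64(0.004668785785708187)) [ 0.459754  -0.2141189  0.11     ] [ 0.44971814 -0.20559269  0.11      ]
chuck (array([ 0.53476298, -0.19210091,  0.11261019]), np.float64(0.005188090339597878)) [ 0.53860488 -0.19324422  0.115     ] [ 0.53092975 -0.189834    0.115     ]
white [ 0.43522939 -0.22250083  0.02      ] red [ 0.47447758 -0.10385468  0.02      ]
bluechuck/lever [0.49756309 0.24508078 0.115     ] [0.42455462 0.2137448  0.11      ]
[  260   295   155   126 10987] ((0.5446850657463074, -0.20285886526107788), 0.12632307410240173) [ 0.41970807 -0.32890284] [ 0.66543406 -0.07902045]
[ 252  194   97   38 1607] ((0.5266865491867065, -0.17616936564445496), 0.12339618057012558) [ 0.4074326  -0.25354204] [ 0.6473756  -0.05310664]
```

>>> carry_out([
  [[-10,30,-12],0],
  [[-10,30,-12],0],
  [[-10,30,-12],0],
  [[-10,30,-12],0],
  [[-10,30,-12],0],
  [[-10,30,-12],0],
  [[0,0,0],0],
  [[0,0,0],0],
])

```text
clock: 0.87
position: [0.5116, -0.186, 0.2643]
ee_rot: [-0.001, 1.0, 0.002, -0.004]
contact_force: [0.6, 0.9, 0.7]
width: 0.0855
```

```bash
cat >> h.py <<'E'
from scipy.spatial.transform import Rotation as Ro
def wrist():
    s=manip.get_state(); w=manip.get_image("wrist"); q=s["ee_rot"]
    T=np.eye(4);T[:3,:3]=Ro.from_quat([*q[1:],q[0]]).as_matrix();T[:3,3]=s["position"]
    C=np.linalg.inv(T@np.array(w["mount"])); w["rvec"]=cv2.Rodrigues(C[:3,:3])[0]; w["tvec"]=C[:3,3]; return s,w
E
python3 - <<'E'
from h import *
s,w=wrist(); cv2.imwrite("pics/w1.png",w["frame"]); print(s["position"],ray(w,(320,240)))
h=cv2.cvtColor(w["frame"],cv2.COLOR_BGR2HSV)
for n,m,z in(("red",((h[...,0]<6)|(h[...,0]>174))&(h[...,1]>150)&(h[...,2]>90),.02),("yel",(h[...,0]>15)&(h[...,0]<32)&(h[...,1]>130)&(h[...,2]>90),.065),("white",(h[...,1]<25)&(h[...,2]>215),.02)):
    k,l,st,c=cv2.connectedComponentsWithStats(m.astype(np.uint8))
    for i in range(1,k):
        if st[i,4]>60: print(n,st[i],c[i].round(),onz(w,c[i],z).round(3))
E
```

```text
[ 0.51161999 -0.18598903  0.26429199] (array([ 0.51104949, -0.10499969,  0.44484858]), array([-0.01004978, -0.30882391, -0.95107866]))
red [ 139   43   94   42 2205] [186.  63.] [ 0.357 -0.038  0.02 ]
red [286 118  18  20 191] [294. 128.] [ 0.476 -0.105  0.02 ]
red [  8 254  18  15 140] [ 17. 261.] [ 0.104 -0.275  0.02 ]
yel [ 255  161  142   99 5141] [335. 211.] [ 0.524 -0.194  0.065]
yel [568 247  11  16  74] [574. 255.] [ 0.803 -0.244  0.065]
yel [579 246  26  11 143] [590. 250.] [ 0.82  -0.239  0.065]
yel [556 275  18  17  90] [564. 283.] [ 0.8   -0.28   0.065]
yel [   0  287  116   83 3635] [ 67. 325.] [ 0.188 -0.343  0.065]
white [407 168  12  11  96] [412. 173.] [ 0.618 -0.157  0.02 ]
white [320 192  55  51 577] [349. 220.] [ 0.544 -0.216  0.02 ]
white [252 217  14  12  88] [257. 222.] [ 0.426 -0.219  0.02 ]
white [403 231  11  10  74] [408. 235.] [ 0.619 -0.236  0.02 ]
white [353 267  12   9  79] [358. 271.] [ 0.558 -0.286  0.02 ]
white [ 60 321  20  38 274] [ 71. 342.] [ 0.149 -0.399  0.02 ]
```

View pics/w1.png

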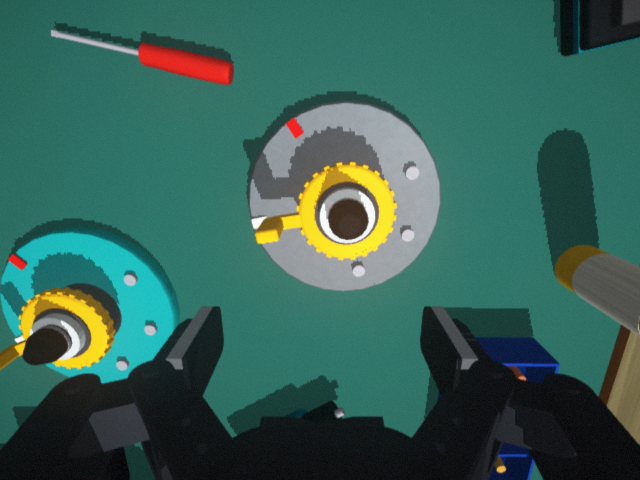

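Wrist view: lever top at about (267,237), chuck tip (349,219), ring centre (348,210), red bar (294,128). The white bar (257,222) is partly hidden by the lever.

```bash
python3 - <<'E'
from h import *
s,w=wrist()
P={"lever":onz(w,(267,238),.11),"chuck":onz(w,(350,219),.115),"ring":onz(w,(348,211),.067),"plate":onz(w,(345,192),.018),"red":onz(w,(294,128),.02)}
for k,v in P.items(): print(k,v.round(4))
c=(P["ring"]+P["plate"]+P["chuck"])[:2]/3
for k in("lever","red"):
    d=P[k][:2]-c; print(k,c,np.hypot(*d),np.degrees(np.arctan2(d[1],d[0])))
E
```

```text
lever [ 0.4537 -0.2124  0.11  ]
chuck [ 0.5372 -0.1906  0.115 ]
ring [ 0.5384 -0.1938  0.067 ]
plate [ 0.5375 -0.1812  0.018 ]
red [ 0.4758 -0.106   0.02  ]
lever [ 0.53770828 -0.18853266] 0.08737853924995005 -164.1156193985508
red [ 0.53770828 -0.18853266] 0.10321374737662285 126.87169131613909
```

>>> carry_out([
  [[-28,13,0],0],
  [[-28,13,0],0],
  [[0,0,0],7.1],
  [[0,0,0],7.1],
  [[0,0,0],7.1],
  [[0,0,0],7.1],
  [[0,0,0],7.1],
  [[0,0,0],7.1],
  [[0,0,0],7.1],
  [[0,0,0],7.1],
], fingers=60)

```text
clock: 1.8
position: [0.4555, -0.1958, 0.2566]
ee_rot: [-0.002, 0.88, -0.474, -0.011]
contact_force: [0.6, 0.4, -0.3]
width: 0.0598
```

>>> carry_out([
  [[0,0,20],7.1],
  [[0,0,20],7.1],
  [[0,0,20],3.5],
  [[0,0,0],0],
])

```text
clock: 2.13
position: [0.4565, -0.1882, 0.1936]
ee_rot: [-0.002, 0.796, -0.606, -0.012]
contact_force: [-0.7, 0.8, -0.5]
width: 0.0599
```

```bash
cat > e.py <<'E'
from h import *
import sys
ax=np.array([.5375,-.190]); th=np.radians(float(sys.argv[1])); z=float(sys.argv[2]) 
s=manip.get_state(); q=s["ee_rot"]; R=Ro.from_quat([*q[1:],q[0]]).as_matrix()
g=np.r_[ax+.085*np.array([np.cos(th),np.sin(th)]),z]
d=g-s["position"]
print("yaw",np.degrees(np.arctan2(R[1,0],R[0,0])),"want",np.degrees(th)-270,"pos",s["position"],"shift mm",(R.T@d*1000).round(1),"q6",s["qpos"][5],s["contact_force"],s["width"],s["clock"])
p=s["position"][:2]-ax; print("r",np.hypot(*p),"ang",np.degrees(np.arctan2(p[1],p[0]))%360)
E
python3 e.py 195.5 0.073
python3 - <<'E'
from h import *
s,w=wrist(); cv2.imwrite("pics/w2.png",w["frame"])
h=cv2.cvtColor(w["frame"],cv2.COLOR_BGR2HSV)
for p in [(.4556,-.2127,.11),(.5375,-.19,.115)]:
    print(cv2.projectPoints(np.array([p]),w["rvec"],w["tvec"],np.array(w["K"]),None)[0].ravel())
E
```

```text
yaw -74.553813507421 want -74.5 pos [ 0.45649365 -0.18815229  0.19355163] shift mm [ 26.    6.  120.1] q6 0.7624523231284339 [-0.68522991  0.82884549 -0.52749808] 0.059882999872968974 2.1333
r 0.08102742338179415 ang 178.6933401666792
[354.59003288 239.27532917]
[358.73929862 127.89256535]
```

View pics/w2.png

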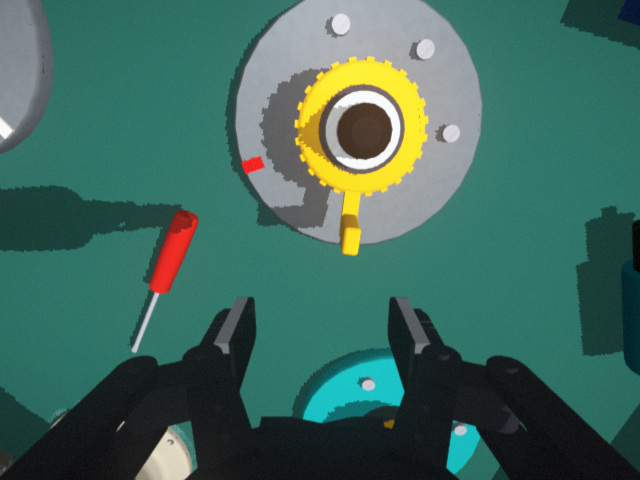

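Lever top at about (351,240) and chuck centre (364,130). Both are within about 2 mm of the prediction, so I'm moving the axis to y=-0.1915 and the lever angle to 194°.

```bash
sed -i 's/-.190\]/-.1915]/' e.py; python3 e.py 194 0.073
```

```text
yaw -74.42429178624752 want -76.0 pos [ 0.45752411 -0.1886613   0.1953154 ] shift mm [ 24.2   7.5 121.9] q6 0.7602088336913512 [-0.23666381 -0.28170317 -0.25340146] 0.059688738163629816 2.1833
r 0.0800262518032464 ang 177.96717419032345
```

>>> carry_out([
  [[12,4,0],1.5],
  [[12,4,0],0],
  [[0,0,0],0],
  [[0,0,10],0],
  [[0,0,10],0],
  [[0,0,0],0],
])

```text
clock: 2.68
position: [0.4593, -0.2173, 0.1777]
ee_rot: [-0.002, 0.79, -0.613, -0.006]
contact_force: [-0.3, 0.4, -0.0]
width: 0.0597
```

```bash
python3 e.py 194 0.073
```

```text
yaw -75.64672521834162 want -76.0 pos [ 0.45930272 -0.21726612  0.17774718] shift mm [ -4.8   2.4 104.8] q6 0.7354028186954219 [-0.31226679  0.40326763 -0.03164417] 0.05971259679067473 2.6833
r 0.08233290640117083 ang 198.2371249327339
```

>>> carry_out([
  [[-5,2,0],0],
  [[0,0,0],0],
  [[0,0,20],0],
  [[0,0,20],0],
  [[0,0,20],0],
  [[0,0,20],0],
  [[0,0,8],0],
  [[0,0,8],0],
  [[0,0,0],0],
])

```text
clock: 3.43
position: [0.4564, -0.2107, 0.0807]
ee_rot: [-0.003, 0.79, -0.613, -0.003]
contact_force: [0.3, 0.5, 0.4]
width: 0.06
```

```bash
python3 e.py 194 0.073
```

```text
yaw -75.54293112750089 want -76.0 pos [ 0.45636577 -0.21067157  0.08074088] shift mm [1.1 1.7 7.7] q6 0.7385224192501335 [0.31428684 0.54244573 0.43969663] 0.059950250200230794 3.4333
r 0.0833685354662084 ang 193.29481408854696
```

>>> carry_out([
  [[1,2,5],0],
  [[0,0,0],0],
])

```text
clock: 3.6
position: [0.4554, -0.2125, 0.0765]
ee_rot: [-0.003, 0.791, -0.612, -0.002]
contact_force: [-0.2, 1.5, -0.6]
width: 0.06
```

>>> carry_out([
  [[0,0,0],0],
  [[0,0,0],0],
  [[0,0,0],0],
  [[0,0,0],0],
  [[0,0,0],0],
  [[0,0,0],0],
  [[0,0,0],0],
  [[0,0,0],0],
], fingers=0, squeeze=25)

```text
clock: 4.27
position: [0.4579, -0.2144, 0.0799]
ee_rot: [-0.003, 0.791, -0.612, 0.001]
contact_force: [-0.4, 0.5, -0.8]
width: -0.0002
```

```bash
python3 e.py 194 0.075
```

```text
yaw -75.5282043048961 want -76.0 pos [ 0.45792076 -0.21441115  0.07991609] shift mm [-3.   2.3  4.9] q6 0.7336610649179531 [-0.42846949  0.47809063 -0.785052  ] -0.00018494533069592407 4.2667
r 0.08281168680150365 ang 196.06129974407622
```

The fingers closed on nothing (width 0), so I'm checking where the lever is.

```bash
python3 - <<'E'
from h import *
a=manip.get_image("scene")["frame"];s,w=wrist()
c=cv2.resize(a[220:420,220:440],(440,400));v=cv2.resize(w["frame"],None,fx=.56,fy=.56)[:,:]
o=np.zeros((400,800,3),np.uint8);o[:,:440]=c;o[:269,440:798]=v
cv2.imwrite("pics/c3.png",o)
for p in [(.4556,-.2127,.11),(.5375,-.19,.115)]:
    print(cv2.projectPoints(np.array([p]),w["rvec"],w["tvec"],np.array(w["K"]),None)[0].ravel()*.56+[440,0])
E
```

```text
[618.89901645 168.89282357]
[616.53029343  64.67765472]
```

View pics/c3.png

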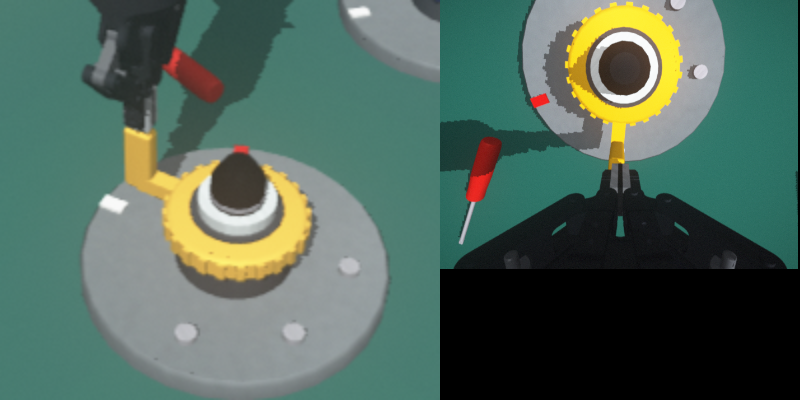

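```bash
python3 - <<'E'
from h import *
s,w=wrist();a=manip.get_image("scene");b=manip.get_image("side")
pr=lambda im,p:cv2.projectPoints(np.array([p],float),np.array(im["rvec"],float),np.array(im["tvec"],float),np.array(im["K"],float),None)[0].ravel()
t=s["position"];print(t)
print("start TCP",pr(a,(.5745,0,.193)),pr(b,(.5745,0,.193)))
L=(.4556,-.2127,.11)
out=[]
for im,n in((a,"scene"),(b,"side"),(w,"wrist")):
    print(n,pr(im,t),pr(im,L))
    f=im["frame"].copy(); p=pr(im,t)
    for q,c in((t,(255,0,255)),(L,(255,255,0))): cv2.circle(f,tuple(int(round(v)) for v in pr(im,q)),1,c,-1)
    x,y=np.clip(p.astype(int)-[40,50],0,[560,380]); out.append(cv2.resize(f[y:y+100,x:x+66],(264,400),interpolation=cv2.INTER_NEAREST))
cv2.imwrite("pics/c4.png",np.hstack(out))
E
```

```text
[ 0.45788135 -0.21438216  0.07985971]
start TCP [433.61863266 207.10110479] [243.40574255 172.20883426]
scene [290.223576   299.90824312] [289.53387604 284.35300356]
side [331.24753488 178.5930916 ] [331.70249353 168.22846922]
wrist [323.82054972 273.60410809] [319.55374263 301.57300118]
```

View pics/c4.png

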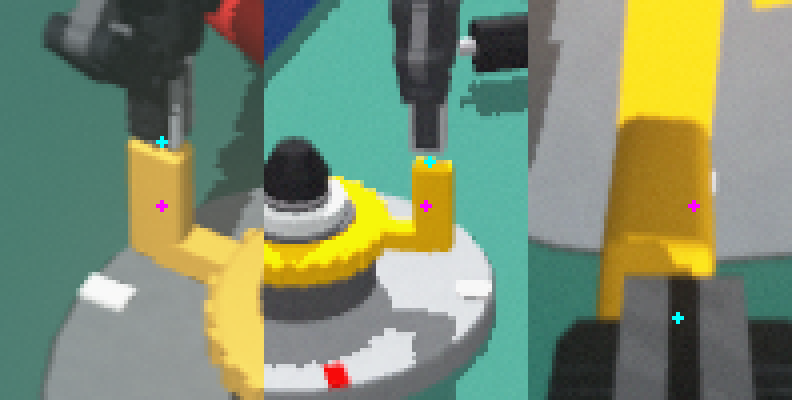

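The views show the closed fingertips just above the lever, at z≈0.115, while the reported TCP is at z≈0.080. x and y agree. The real finger ends are about 35 mm behind the stated TCP, so I'll reopen and go about 33 mm lower, watching the force.

>>> carry_out([
  [[-3,2,-6],0],
  [[0,0,0],0],
  [[0,0,0],0],
  [[0,0,0],0],
  [[0,0,0],0],
  [[0,0,0],0],
], fingers=60)

```text
clock: 5.02
position: [0.4547, -0.2116, 0.0866]
ee_rot: [-0.003, 0.791, -0.612, 0.001]
contact_force: [-0.5, -0.9, -0.2]
width: 0.0604
```

```bash
python3 e.py 194 0.046
```

```text
yaw -75.52240793450002 want -76.0 pos [ 0.4547371  -0.21162697  0.08658328] shift mm [ 0.6  0.1 40.6] q6 0.7348817988005455 [-0.50380832 -0.89703991 -0.20284262] 0.06035434577104291 5.0167
r 0.0851750737991357 ang 193.66833228106432
```

>>> carry_out([
  [[0,0,9],0],
  [[0,0,9],0],
  [[0,0,9],0],
  [[0,0,9],0],
  [[0,0,4],0],
  [[0,0,0],0],
])

```text
clock: 5.52
position: [0.4542, -0.211, 0.0413]
ee_rot: [-0.003, 0.791, -0.612, 0.0]
contact_force: [-0.8, 0.4, 0.3]
width: 0.0604
```

>>> carry_out([
  [[0,0,0],0],
  [[0,0,0],0],
  [[0,0,0],0],
  [[0,0,0],0],
  [[0,0,0],0],
  [[0,0,0],0],
], fingers=0)

```text
clock: 6.02
position: [0.4542, -0.2119, 0.0405]
ee_rot: [-0.003, 0.79, -0.613, 0.0]
contact_force: [-0.1, -1.2, -3.4]
width: 0.0148
```

```bash
python3 e.py 194 0.046
```

```text
yaw -75.63725413377618 want -76.0 pos [ 0.4541966  -0.21187082  0.04053056] shift mm [ 0.4 -0.8 -5.5] q6 0.7364630260855081 [-0.14545505 -1.15070679 -3.4364941 ] 0.014777832849176676 6.0167
r 0.08575795440184496 ang 193.7413076159757
```

Gripped (14.8 mm opening). Swinging clockwise along the arc.

>>> carry_out([
  [[-4.5,-0.1,0],3],
  [[-7.4,-0.3,0],5],
  [[-7.4,-0.3,0],5],
  [[0,0,0],0],
])

```text
clock: 6.35
position: [0.4538, -0.198, 0.0405]
ee_rot: [-0.001, 0.712, -0.702, 0.005]
contact_force: [1.7, 0.5, -2.2]
width: 0.0134
```

```bash
python3 e.py 181 0.041
```

```text
yaw -89.2219369073245 want -89.0 pos [ 0.45376426 -0.1979657   0.04047007] shift mm [-5.   1.2 -0.6] q6 1.0048500018644695 [ 1.69481909  0.48709755 -2.19600391] 0.013428446928229781 6.35
r 0.08398499524331411 ang 184.41536133989067
```

>>> carry_out([
  [[-8,0.5,0],2],
  [[-9,0,0],5],
  [[-9,0,0],5],
  [[-9,0,0],5],
  [[0,0,0],0],
])

```text
clock: 6.77
position: [0.4579, -0.1726, 0.0405]
ee_rot: [-0.001, -0.598, 0.801, -0.011]
contact_force: [0.8, -2.1, -4.1]
width: 0.0139
```

```bash
python3 e.py 160 0.041
```

```text
yaw -106.53008001369834 want -110.0 pos [ 0.45791653 -0.1725946   0.04052687] shift mm [-9.7  3.2 -0.7] q6 1.375275078646122 [ 0.76491732 -2.14110149 -4.13841084] 0.013851755910624987 6.7667
r 0.08179818654257875 ang 166.63683649414614
```

>>> carry_out([
  [[-8.5,0.8,0],5],
  [[-8.5,0.8,0],5],
  [[-8.5,0.5,0],5],
  [[-8.5,0.5,0],5],
  [[0,0,0],0],
])

```text
clock: 7.18
position: [0.4715, -0.1475, 0.0405]
ee_rot: [-0.0, -0.451, 0.892, -0.016]
contact_force: [-1.8, -1.5, -1.7]
width: 0.0139
```

```bash
python3 e.py 126 0.041
```

```text
yaw -126.40488497638754 want -144.0 pos [ 0.4714672  -0.14746799  0.04054583] shift mm [-29.4   1.7  -0.9] q6 1.7942172793039364 [-1.84460373 -1.45971667 -1.69291221] 0.01391787739364733 7.1833
r 0.07936717985829274 ang 146.30383861725923
```

>>> carry_out([
  [[-8.5,1.2,0],5],
  [[-8.5,1.2,0],5],
  [[-8,1,0],4.5],
  [[0,0,0],0],
  [[0,0,0],0],
])

```text
clock: 7.6
position: [0.4855, -0.1334, 0.0406]
ee_rot: [0.0, -0.341, 0.94, -0.02]
contact_force: [-0.5, -2.6, -1.4]
width: 0.0135
```

```bash
python3 e.py 126 0.041
```

```text
yaw -140.12497749646437 want -144.0 pos [ 0.48550761 -0.13343129  0.04058804] shift mm [-8.4  6.9 -0.8] q6 2.085549508700554 [-0.52182866 -2.62441418 -1.39723932] 0.013515685845173774 7.6
r 0.07794346429380067 ang 131.83998336670797
```

>>> carry_out([
  [[-6,3,0],2],
  [[-4,2,0],1.5],
  [[0,0,0],0],
  [[0,0,0],0],
])

```text
clock: 7.93
position: [0.4892, -0.131, 0.0406]
ee_rot: [-0.001, -0.318, 0.948, -0.025]
contact_force: [0.1, -2.4, -3.4]
width: 0.0137
```

```bash
python3 e.py 126 0.041; python3 - <<'E'
from h import *
s,w=wrist();a=manip.get_image("scene")["frame"];b=manip.get_image("side")["frame"]
z=lambda f,x,y:cv2.resize(f[y:y+150,x:x+100],(264,400))
cv2.imwrite("pics/c5.png",np.hstack([z(a,270,240),z(b,260,130),cv2.resize(w["frame"][100:400,220:420],(264,400))]))
E
```

```text
yaw -142.91556010341424 want -144.0 pos [ 0.48919336 -0.13104698  0.04063919] shift mm [-3.7  7.6 -0.8] q6 2.15660065144399 [ 0.10135345 -2.42297131 -3.42697812] 0.013672620736587421 7.9333
r 0.07738280465951965 ang 128.62755928210973
```

View pics/c5.png

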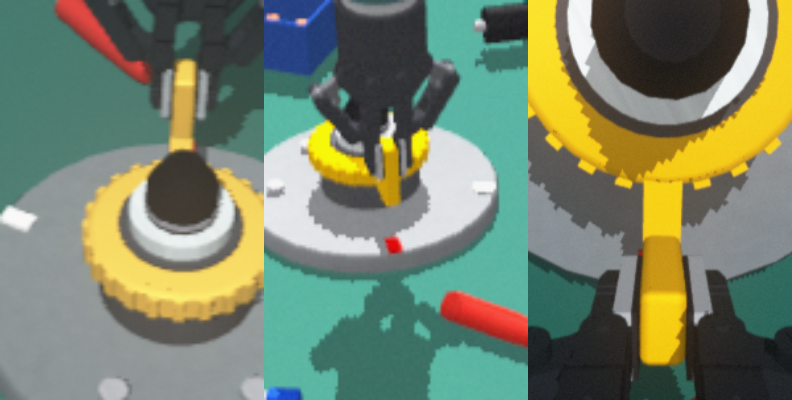

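The lever is essentially at the red bar, at about 128° against 126°. Releasing and retreating straight up.

>>> carry_out([
  [[0,0,0],0],
  [[0,0,0],0],
  [[0,0,0],0],
  [[0,0,0],0],
  [[0,0,0],0],
], fingers=50)

```text
clock: 8.5
position: [0.4899, -0.1306, 0.0417]
ee_rot: [-0.001, -0.322, 0.947, -0.026]
contact_force: [-0.0, 0.0, 0.3]
width: 0.0501
```

>>> carry_out([
  [[0,0,-10],0],
  [[0,0,-20],0],
  [[0,0,-30],0],
  [[0,0,-30],0],
  [[0,0,-30],0],
  [[0,0,-30],0],
  [[0,0,0],0],
  [[0,0,0],0],
])

```text
clock: 9.17
position: [0.4867, -0.1214, 0.2027]
ee_rot: [-0.001, -0.323, 0.946, -0.026]
contact_force: [0.4, -0.0, -0.5]
width: 0.0496
```

```bash
python3 - <<'E'
from h import *
s,w=wrist();a=manip.get_image("scene")["frame"]; print(s["position"],s["contact_force"],s["width"])
cv2.imwrite("pics/c6.png",np.hstack([cv2.resize(w["frame"],(533,400)),cv2.resize(a[150:400,270:430],(256,400))]))
np.savez("w.npz",rvec=w["rvec"],tvec=w["tvec"],K=w["K"])
E
```

```text
[ 0.48669198 -0.1213745   0.20271295] [ 0.39339325 -0.02902175 -0.47552484] 0.04962509586091502
```

View pics/c6.png

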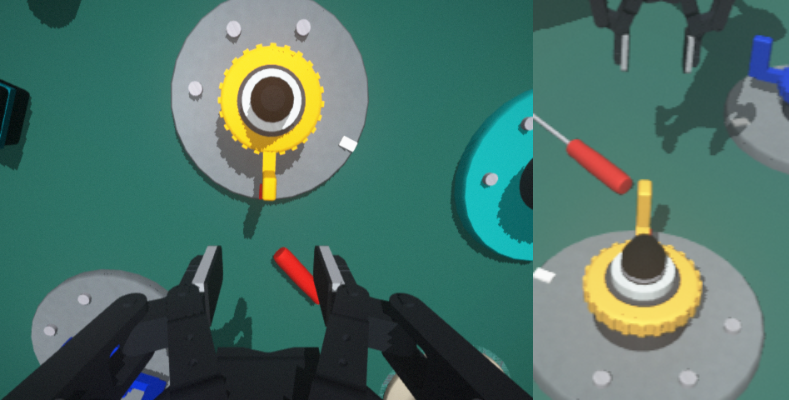

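The lever, at about (269,185), now nearly hides the red bar, with only its left edge showing at (262,191). The fingers are clear. Checking the angle against the visible white bar.

```bash
python3 - <<'E'
from h import *
w=np.load("w.npz"); k=640/533
P={n:onz(w,(u*k,v*k),z)[:2] for n,u,v,z in(("lever",269,189,.11),("arm",269,162,.065),("ring",271,98,.067),("white",348,144,.02))}
c=P["ring"]; A={n:np.degrees(np.arctan2(*(p-c)[::-1]))%360 for n,p in P.items()}
print(P,A); print({n:np.radians(A["white"]-A[n]) for n in("lever","arm")})
b=manip.get_image("side");bl=(b["frame"][...,0]>120)&(b["frame"][...,2]<60)&(b["frame"][...,1]<80)
o=cv2.imread("pics/side0.png");ol=(o[...,0]>120)&(o[...,2]<60)&(o[...,1]<80)
r=np.s_[265:305,255:280]; print("blue lever px",np.argwhere(bl[r]).mean(0),np.argwhere(ol[r]).mean(0))
E
```

```text
{'lever': array([ 0.4869019 , -0.12755832]), 'arm': array([ 0.49866719, -0.14436005]), 'ring': array([ 0.53843731, -0.19895911]), 'white': array([ 0.42904492, -0.21883925])} {'lever': np.float64(125.82086619319661), 'arm': np.float64(126.06971053527894), 'ring': np.float64(0.0), 'white': np.float64(190.30008619766758)}
{'lever': np.float64(1.1253746881958113), 'arm': np.float64(1.1210315351015154)}
blue lever px [26.90882353 12.12058824] [27.17886179 11.36314363]
```

```bash
python3 -c "
from rig import manip
s=manip.get_state();print(s['clock'],abs(s['qd']).max(),s['contact_force']);print(manip.sign_off())"
```

```text
9.3167 0.02491533176325441 [-0.26410217 -0.08149372 -0.64155199]
the job is handed in; nothing more can be done
None
```

I turned the yellow collar on the grey stand clockwise by its lever to the red mark, let go, and backed straight up. I handed the job in at about 9.3 s; no verdict is reported.

**Lever position:** the last wrist picture shows the lever almost covering the red bar, with only a thin edge of the bar still visible. Measured against the white bar, the joint is at about 1.12 rad. From the red bar it comes out nearer 1.14–1.18. These disagree slightly, and the cause is probably 2–7 mm of disagreement between views on the axis position. All are inside 1.0–1.4.

**At hand-in:** the gripper was about 90 mm clear above the lever, with wrist force below 1 N. The blue lever's image had shifted by less than 1 pixel, so it had not moved measurably. I did not touch the turquoise look-alike.

**Failed first grasp:** the fingers first closed on nothing, just above the paddle. The pictures showed the real fingertips about 35 mm higher than the reported TCP. I reopened and went lower, and the second grip closed on the paddle at about 14 mm.

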